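# Hold a spring clip gaping around a recipe card's edge

### The job

I want to slip a second card in beside the recipe card. Pick up the big wooden spring clip, squeeze its handles so that its jaws gape wide, and hold it level in the air, open, around the upright card's free edge (the one that overhangs the wooden foot), about half-way up, with the edge well inside the jaws and the clip touching neither card nor foot. Finish while still holding it open there: do not let go or put it down, and do not shift the card stand, bowl, grinder or timer.

Things in the scene. Friction and masses are not known exactly. Their poses are not given: they have to be found in the camera images.
- clip: Wooden spring clip (like a big clothes peg) lying on its side: 122 mm long, 24 mm high, 65 mm wide over the spread handle ends, 70 g. Origin on the steel pivot pin at the underside; z up as it lies; x along the jaws, tips at x = +60 mm; handles reach back to x = -62 mm and spread to +y and -y. Symmetric about y = 0. Let go, it springs shut.
- clip_grip (a point): The place to squeeze: midway between the handles, 42 mm behind the pivot (x = -42 mm), at mid-height (12 mm above the underside); clip axes. Outer faces here are 50 mm apart at rest, about 24 mm when squeezed fully. Squeezing along y takes about 4 N a side to begin, 10 N at the firm end stop; a 20 N grip holds it there.
- clip_left (a joint): Turn of the clip's +y lever about the pivot, rad: 0 jaws shut, 0.32 at the stop with jaws fully gaping (gap 37 mm at the tips, about 25 mm at 36 mm from the pivot); the other lever mirrors it.
- card_stand: Loose wooden foot (88 x 62 x 29 mm high) with a stiff white recipe card firmly upright in it: 130 mm wide, 3 mm thick, from 14 to 116 mm above the worktop; 0.6 kg. Origin on the worktop under the middle of the card. x along the card to its free edge at x = +65 mm, which overhangs the foot (foot ends at x = +18 mm); y normal to the card; z up.
- card_edge (a point): The middle of the card's free upright edge, 65 mm above the worktop. Axes as for card_stand: x points out of the card.
- bowl: Bystander: small round sugar bowl, 91 mm wide, 46 mm high; origin at the centre of its underside. Leave alone.
- grinder: Bystander: pepper grinder, 54 mm wide, 136 mm high; origin at the centre of its underside. Leave alone.
- timer: Bystander: white kitchen timer, 66 mm wide, 60 mm high; origin at the centre of its underside. Leave alone.
Mind the look-alikes: they are no part of the job. Leave any yellow look-alike of the card_stand alone.

How it is judged:
By the outcome, as a careful person would: the job done as asked, in the order asked, and still so for the second after the job is handed in, while the arm keeps its last pose, push and grip.
It also fails if it takes over 34 s, if anything falls off the work surface, if the arm or the gripper's body presses on something with over 40 N, if the wrist force passes 120 N, or if a joint passes its speed limit or range.

### The arm

A 6-joint arm with a two-finger parallel gripper is mounted at the origin on a cart in front of the work surface, level with it; the furniture and walls round the work are solid. World frame = base frame: x ahead of the robot, y to its left, z up, the work surface at z = 0. Lengths are in mm, angles in rad, forces in N, time in s.
With the tool pointing down it reaches from about 300 to 750 mm from the base axis. Payload 8.5 kg.
Tool frame: the origin (TCP) lies midway between the tips of the shut fingers; the grasp point (between the pads) lies 19 mm behind it; z points along the fingers, x is the direction in which the jaws open and shut, and the axes are right-handed (so a half turn about z gives the same grasp; the last joint's range is limited). The gripper opens to 88 mm and grips with 3 to 60 N. Pads are 18 mm wide; open, the fingers measure 123 mm over their backs; the gripper's body (75 mm by 187 mm) begins 45 mm behind the grasp point.
Start: joints at [1.032, 0.381, 1.297, -0, 1.464, -0.215], TCP at [174.985, 521.403, 238.748] pointing down, gripper open.
Joint ranges: [-3.11, 3.11], [-0.89, 2.33], [0.22, 2.48], [-1.42, 4.56], [0.17, 2.85], [-2.88, 2.88]. Speed limits (rad/s): [2.39, 2.39, 3.14, 3.14, 3.14, 3.14].

### API

Orientations are given as a 3x3 rotation matrix whose columns are the frame's x, y, z axes.
In Python, from station import manip gives the robot as it stands.
- The arm moves only by the tool carry_out, never from a script. Its argument "targets" is a list of rows, each a list of 7 numbers: the shift along the world's x, y, z in mm, then the turn, a rotation vector about the world's x, y, z in rad, then the finger opening in mm, from 0 to 88.1. In form: [[x, y, z, wx, wy, wz, grip], ...]. A call has 1 to 20 rows; each row is the pose to reach, as a shift and turn from the pose commanded when the call began; what a row does not reach only later rows make up. A row lasts 1/12 s, in which the tool goes at most 41.7 mm and 7.16 degrees, less where a joint would pass 70% of its speed; a pose out of reach is approached as far as the arm can. A call with a gripper value outside its range is refused whole. The fingers move at their own pace and stop on an object; "newtons" is the grip in N (left out, the last holds). Time passes only in rows, so rows that repeat a pose let the fingers close. It gives the time, the measured TCP pose, the force and the opening at its end, in the units of the state.
- manip.observe(): the state, without advancing time (a new reading comes with each control period).
- manip.read_camera(name): name is "scene" or "top" or "wrist"; returns a dict with "pixels" (480x640x3 uint8, red, green, blue), "K" (3x3 intrinsics, pixels), "extrinsics" (4x4, takes a point from camera to world coordinates); the wrist camera has in their place "hand_eye" (4x4, takes a point from camera to tool coordinates, whose origin is the TCP and whose axes are the tool frame's). Camera axes: x right, y down, z forward; pixel columns grow to the right and rows downward; lengths in mm; the calibration is good to about 2 mm. A picture is of the moment at which its call begins: read the wrist's pose just before it. There is no depth.
- manip.job_done(): hands the job in, once; it reports no verdict.
The state is a dict: "clock": time; "joints": joint angles; "joint_vel": joint speeds; "tau": joint torques, N m; "tcp_pos": TCP position; "tcp_rot": TCP orientation; "force": force on the tool from outside, world axes, zero at the start; "torque": the same for the moment, N m; "finger_gap": opening from 0.0 (shut) to 1.0 (fully open).
Only numpy, scipy, OpenCV 4.12 (cv2) and the standard library are available. Lean on these libraries where they do the work, as an engineer would, in place of code of your own. Each camera call takes 0.05 s, during which the arm holds its last target.

## Working session

There is one attempt and no reset: what is moved stays moved. The work goes in short steps, Python scripts to look and compute and a tool call to move; the robot and the scene stay as the last step left them, time stands still between calls to the robot, and variables do not carry over. Pictures are saved under pics/ and viewed, and the job is handed in when it is done.

Besides the shell and the picture viewer there is one more tool, called after ">>>" as name(argument=value, ...) on one line, values as JSON. carry_out: Moves the arm, as the interface text tells. Its arguments: {"type":"object","properties":{"targets":{"type":"array"},"newtons":{"type":"number"}},"required":["targets"]}

```bash
mkdir -p pics; ls; python3 - <<'E'
from station import manip
import cv2,numpy as np
s=manip.observe();print({k:np.round(v,3).tolist() for k,v in s.items()})
for n in("scene","top","wrist"):
    d=manip.read_camera(n);cv2.imwrite(f"pics/{n}0.png",d["pixels"][:,:,::-1])
    print(n,{k:np.round(v,3).tolist() for k,v in d.items() if k!="pixels"})
E
```

```text
pics
{'clock': 0.0, 'joints': [1.032, 0.381, 1.298, -0.0, 1.464, -0.215], 'joint_vel': [0.002, -0.001, -0.001, -0.0, -0.001, 0.0], 'tau': [0.001, -43.793, -22.455, 0.071, 0.035, -0.0], 'tcp_pos': [174.833, 521.175, 238.162], 'tcp_rot': [[0.318, 0.948, -0.001], [0.948, -0.318, -0.001], [-0.001, -0.0, -1.0]], 'force': [-0.367, 0.463, 0.267], 'torque': [0.026, 0.025, 0.031], 'finger_gap': 1.002}
scene {'K': [[453.531, 0.0, 322.849], [0.0, 453.531, 243.192], [0.0, 0.0, 1.0]], 'extrinsics': [[0.478, -0.538, 0.694, -275.379], [-0.878, -0.283, 0.385, -573.301], [-0.011, -0.794, -0.608, 792.148], [0.0, 0.0, 0.0, 1.0]]}
top {'K': [[553.881, 0.0, 315.994], [0.0, 553.881, 227.626], [0.0, 0.0, 1.0]], 'extrinsics': [[-0.108, -0.973, 0.203, 284.484], [-0.994, 0.106, -0.019, -90.563], [-0.003, -0.204, -0.979, 1360.257], [0.0, 0.0, 0.0, 1.0]]}
wrist {'K': [[404.998, 0.0, 324.252], [0.0, 404.998, 242.85], [0.0, 0.0, 1.0]], 'hand_eye': [[1.0, 0.0, 0.001, 0.214], [-0.001, 0.965, 0.262, -66.998], [-0.001, -0.262, 0.965, -146.477], [0.0, 0.0, 0.0, 1.0]]}
```

View pics/scene0.png

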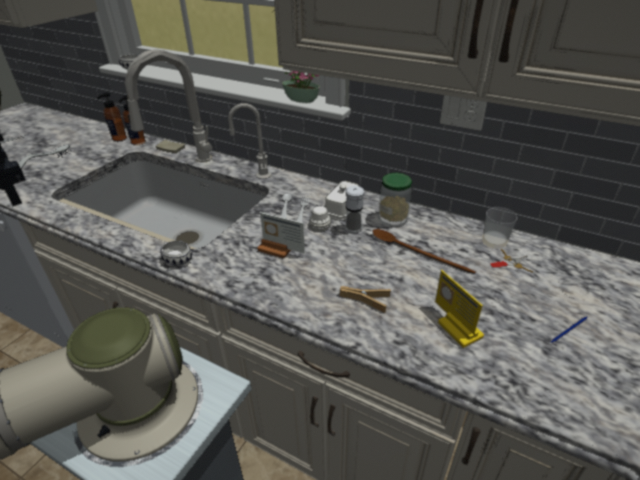

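View pics/top0.png

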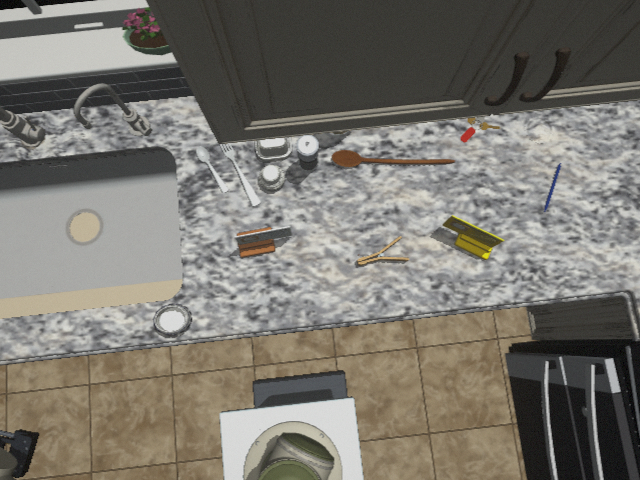

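View pics/wrist0.png

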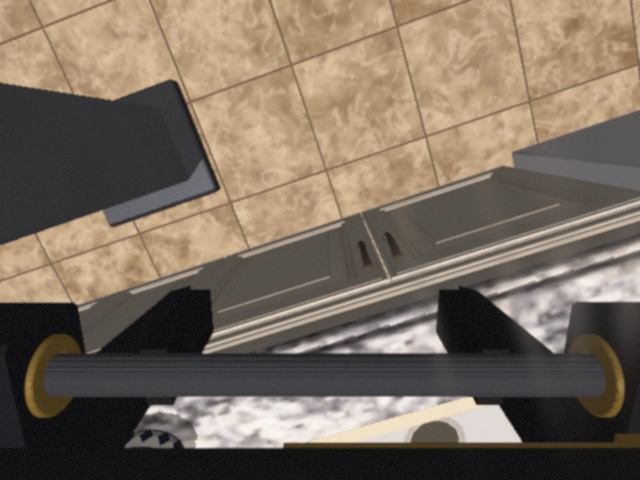

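Top view: the clip has its tips at about (358,262) and its handle ends near (400,238) and (407,260). The card runs from (236,241) to (292,231), and its free edge is on the right, facing the clip. Next I'll measure these.

```bash
cat >h.py <<'E'
import numpy as np,cv2
from station import manip
def ray(d,T,uv):
    uv=np.atleast_2d(np.float64(uv));r=np.c_[(uv-d["K"][:2,2])/[d["K"][0,0],d["K"][1,1]],np.ones(len(uv))]
    return T[:3,3],r@T[:3,:3].T
def onplane(d,T,uv,z):
    o,r=ray(d,T,uv);return o+r*((z-o[2])/r[:,2])[:,None]
def tri(rs):
    A=0;b=0
    for o,r in rs:
        r=r.ravel()/np.linalg.norm(r);P=np.eye(3)-np.outer(r,r);A=A+P;b=b+P@o
    return np.linalg.solve(A,b)
E
python3 - <<'E'
from h import *
for n,roi in(("top",(340,225,420,275)),("scene",(325,275,400,320))):
    d=manip.read_camera(n);im=d["pixels"][:,:,::-1].copy();x0,y0,x1,y1=roi
    c=im[y0:y1,x0:x1];cv2.imwrite(f"pics/{n}_clip.png",cv2.resize(c,None,fx=8,fy=8,interpolation=cv2.INTER_CUBIC))
    hsv=cv2.cvtColor(c,cv2.COLOR_BGR2HSV);m=cv2.inRange(hsv,(8,90,60),(28,255,255))
    cs,_=cv2.findContours(m,0,2);k=max(cs,key=cv2.contourArea);print(n,cv2.contourArea(k),(cv2.approxPolyDP(k,2,True)[:,0]+[x0,y0]).tolist())
    if n=="top":
        for p in cv2.approxPolyDP(k,2,True)[:,0]+[x0,y0]: print(p,onplane(d,d["extrinsics"],p,20).round(1))
    x0,y0,x1,y1=(225,215,305,265) if n=="top" else (250,200,315,265)
    c=im[y0:y1,x0:x1];cv2.imwrite(f"pics/{n}_card.png",cv2.resize(c,None,fx=8,fy=8,interpolation=cv2.INTER_CUBIC))
E
```

```text
top 154.0 [[408, 259], [365, 259], [382, 252], [400, 238], [398, 237], [378, 253], [360, 258], [358, 263], [363, 264], [379, 258]]
[408 259] [[ 460.3 -331.7   20. ]]
[365 259] [[ 471.7 -227.4   20. ]]
[382 252] [[ 484.3 -270.9   20. ]]
[400 238] [[ 514.1 -319.6   20. ]]
[398 237] [[ 517.1 -315.    20. ]]
[378 253] [[ 482.9 -260.9   20. ]]
[360 258] [[ 475.5 -215.6   20. ]]
[358 263] [[ 463.8 -209.2   20. ]]
[363 264] [[ 460. -221.   20.]]
[379 258] [[ 470.4 -261.7   20. ]]
scene 344.0 [[341, 287], [341, 295], [361, 300], [358, 296], [360, 295], [381, 305], [384, 310], [385, 306], [371, 297], [388, 295], [389, 290], [366, 290], [368, 293], [364, 295], [360, 290]]
```

View pics/top_clip.png

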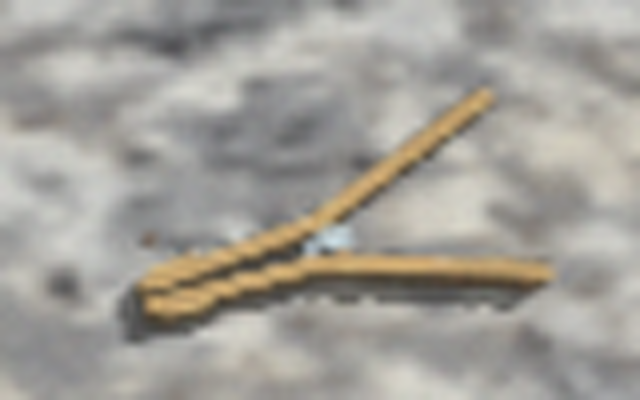

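View pics/top_card.png

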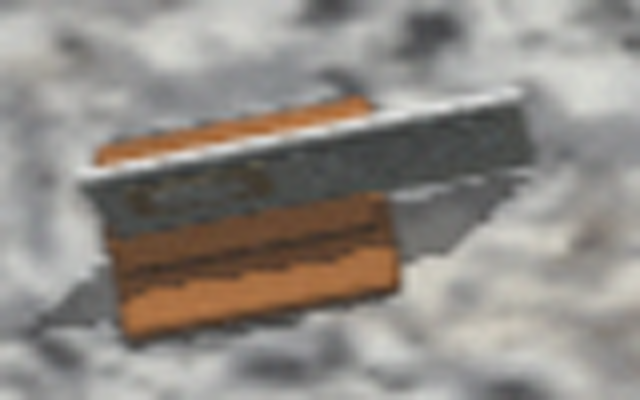

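View pics/scene_card.png

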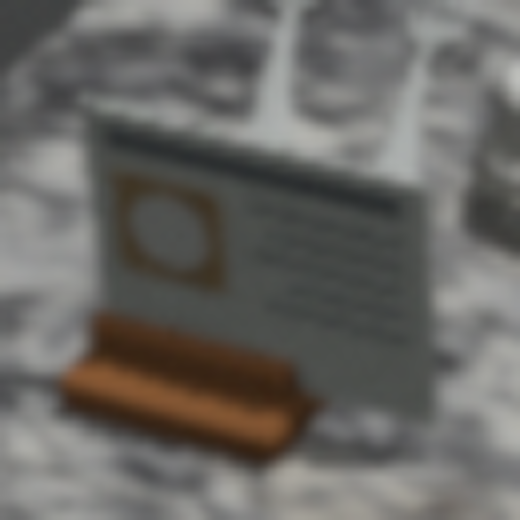

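```bash
python3 - <<'E'
from h import *
d=manip.read_camera("top");T=d["extrinsics"];s=manip.read_camera("scene");S=s["extrinsics"]
P=lambda uv,z:onplane(d,T,uv,z)[0]
tip=P((358.4,261),22);h1=P((401,236.9),24);h2=P((409,258.5),24)
hm=(h1+h2)/2;ax=tip-hm;print("tip",tip,"h",h1,h2,"len",np.linalg.norm(ax),"width",np.linalg.norm(h1-h2),"ang",np.arctan2(ax[1],ax[0]))
u=ax/np.linalg.norm(ax);c=(tip+hm)/2;print("pivot~",c+u*1,"grip",c-u*41)
L=P((235.2,237.2),116);R=P((290,226.5),116);B=P((291.9,235),14)
print("card",L,R,B,np.linalg.norm(R-L),"ang",np.arctan2(*(R-L)[[1,0]]))
print("tri top",tri([ray(d,T,(290,226.5)),ray(s,S,(303.5,223.5))]),"bot",tri([ray(d,T,(291.9,235)),ray(s,S,(304.4,251.9))]))
print("scene plane",onplane(s,S,(303.5,223.5),116),onplane(s,S,(304.4,251.9),14))
E
```

```text
tip [ 468.26370263 -210.58566487   22.        ] h [ 515.87401717 -321.71105539   24.        ] [ 460.71907384 -333.61496342   24.        ] len 118.79570445261939 width 56.424912939861905 ang 1.7402629373176077
pivot~ [ 478.11149135 -268.13880197   22.98316437] grip [ 485.19406562 -309.53127902   23.69026065]
card [540.42967508  71.14325186 116.        ] [551.69538953 -55.94847945 116.        ] [551.68357096 -55.66864168  14.        ] 127.59006423319934 ang -1.4823850195818982
tri top [552.88658378 -55.98948179 111.08307501] bot [551.17048864 -55.88998269  17.126141  ]
scene plane [[547.06412433 -59.88398169 116.        ]] [[554.62709877 -53.93287662  14.        ]]
```

>>> carry_out(targets=[[13,-35,0,0,0,-0.08,88],[26,-70,0,0,0,-0.16,88],[40,-107,0,0,0,-0.24,88],[54,-145,0,0,0,-0.32,88],[68,-183,0,0,0,-0.4,88],[82,-221,0,0,0,-0.48,88],[96,-259,0,0,0,-0.56,88],[110,-297,0,0,0,-0.64,88],[124,-335,0,0,0,-0.72,88],[138,-373,0,0,0,-0.8,88],[152,-411,0,0,0,-0.88,88],[166,-449,0,0,0,-0.96,88],[180,-487,0,0,0,-1.02,88],[194,-525,0,0,0,-1.078,88],[209,-563,-8,0,0,-1.078,88],[224,-601,-16,0,0,-1.078,88],[239,-639,-24,0,0,-1.078,88],[254,-677,-32,0,0,-1.078,88],[268,-715,-40,0,0,-1.078,88],[282,-753,-48,0,0,-1.078,88]])

```text
clock: 2.02
tcp_pos: [457.3, -233.7, 190.3]
tcp_rot: [[0.986, 0.168, 0.0], [0.168, -0.986, 0.0], [0.0, 0.0, -1.0]]
force: [-0.1, -0.5, -0.2]
finger_gap: 0.997
```

>>> carry_out(targets=[[14,-38,-14,0,0,0,88],[24,-66,-28,0,0,0,88],[28,-78,-38,0,0,0,88],[28,-78,-38,0,0,0,88],[28,-78,-38,0,0,0,88]])

```text
clock: 2.43
tcp_pos: [484.7, -309.5, 152.2]
tcp_rot: [[0.986, 0.168, -0.001], [0.168, -0.986, 0.001], [-0.001, -0.001, -1.0]]
force: [-0.7, 1.0, 0.4]
finger_gap: 1.0
```

```bash
python3 - <<'E'
from h import *
s=manip.observe();print(s["clock"],s["tcp_pos"],s["tcp_rot"].round(4).tolist(),np.round(s["joints"],3))
d=manip.read_camera("wrist");cv2.imwrite("pics/w1.png",d["pixels"][:,:,::-1])
E
```

```text
2.4333 [ 484.68056409 -309.46639425  152.19933738] [[0.9859, 0.1675, -0.0012], [0.1675, -0.9859, 0.0013], [-0.0009, -0.0015, -1.0]] [-0.774  0.499  1.363  0.     1.281 -0.942]
```

View pics/w1.png

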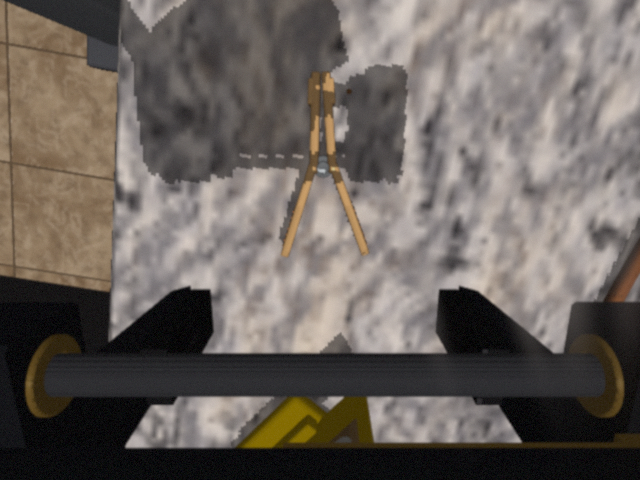

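```bash
python3 - <<'E'
from h import *
s=manip.observe();d=manip.read_camera("wrist");W=np.eye(4);W[:3,:3]=s["tcp_rot"];W[:3,3]=s["tcp_pos"];T=W@d["hand_eye"]
im=d["pixels"][:,:,::-1].copy();c=im[50:270,270:380];h=cv2.cvtColor(c,cv2.COLOR_BGR2HSV);m=cv2.inRange(h,(8,100,60),(28,255,255))
m=cv2.morphologyEx(m,cv2.MORPH_CLOSE,np.ones((9,9)))
ks=[k for k in cv2.findContours(m,0,2)[0] if cv2.contourArea(k)>30];k=np.vstack(ks)
print(len(ks),(cv2.approxPolyDP(max(ks,key=cv2.contourArea),2,True)[:,0]+[270,50]).tolist())
cv2.imwrite("pics/w1c.png",cv2.resize(c,None,fx=2.7,fy=2.7))
P=lambda uv,z:onplane(d,T,uv,z)[0]
tip=P((322,73),24);a=P((287,255),24);b=P((364,254),24);hm=(a+b)/2;ax=tip-hm;u=ax/np.linalg.norm(ax)
print(tip,a,b,np.linalg.norm(ax),np.linalg.norm(a-b),np.arctan2(u[1],u[0]),"pivot",P((322,165),20),"grip from handles",hm+20*u,"from tip",tip-102*u)
E
```

```text
1 [[312, 73], [308, 80], [308, 104], [311, 108], [310, 163], [281, 254], [286, 256], [310, 180], [315, 172], [318, 150], [327, 151], [329, 171], [334, 178], [360, 252], [364, 254], [367, 252], [334, 161], [332, 80], [328, 73]]
[ 466.11388013 -206.56701948   24.        ] [ 461.74944532 -329.40577634   24.        ] [ 515.53972642 -319.43436002   24.        ] 119.9873901219241 54.70670419666758 1.7596933099247456 pivot [ 475.74646283 -263.40746981   20.        ] grip from handles [ 484.8890736  -304.77582913   24.        ] from tip [ 485.26699266 -306.75263861   24.        ]
```

View pics/w1c.png

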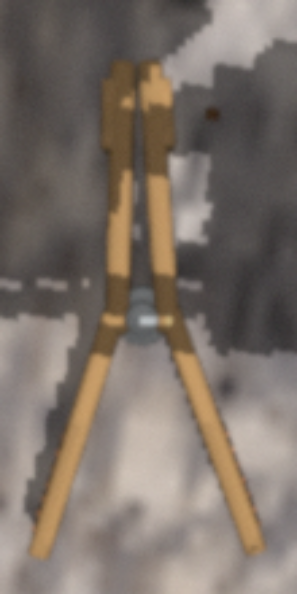

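>>> carry_out(targets=[[0,3.5,-20,0,0,0.01,88],[0,3.5,-45,0,0,0.01,88],[0,3.5,-70,0,0,0.01,88],[0,3.5,-95,0,0,0.01,88],[0,3.5,-115,0,0,0.01,88],[0,3.5,-130,0,0,0.01,88],[0,3.5,-140,0,0,0.01,88],[0,3.5,-146,0,0,0.01,88],[0,3.5,-148,0,0,0.01,88],[0,3.5,-148,0,0,0.01,88]])

```text
clock: 3.37
tcp_pos: [485.2, -306.0, 5.3]
tcp_rot: [[0.984, 0.178, 0.001], [0.178, -0.984, -0.001], [0.0, 0.001, -1.0]]
force: [-0.9, -0.8, -0.2]
finger_gap: 0.998
```

>>> carry_out(targets=[[0,0,0,0,0,0,75],[0,0,0,0,0,0,65],[0,0,0,0,0,0,56],[0,0,0,0,0,0,50],[0,0,0,0,0,0,46],[0,0,0,0,0,0,42],[0,0,0,0,0,0,38],[0,0,0,0,0,0,34],[0,0,0,0,0,0,30],[0,0,0,0,0,0,26],[0,0,0,0,0,0,22],[0,0,0,0,0,0,18],[0,0,0,0,0,0,14],[0,0,0,0,0,0,14],[0,0,0,0,0,0,14]], newtons=25)

```text
clock: 4.62
tcp_pos: [484.9, -306.3, 5.0]
tcp_rot: [[0.984, 0.178, -0.0], [0.178, -0.984, -0.0], [-0.0, 0.0, -1.0]]
force: [-0.5, -0.6, 5.1]
finger_gap: 0.235
```

```bash
python3 - <<'E'
from h import *
s=manip.observe();print(s["clock"],s["tcp_pos"],s["finger_gap"]*88.1,s["force"])
d=manip.read_camera("wrist");cv2.imwrite("pics/w2.png",d["pixels"][:,:,::-1])
E
```

```text
4.6167 [ 484.87510131 -306.26455705    5.00791989] 20.68917976205822 [-0.50190316 -0.58957824  5.14314607]
```

View pics/w2.png

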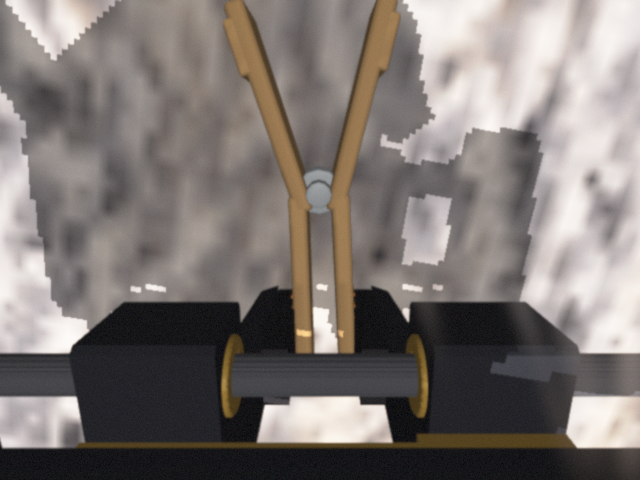

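```bash
python3 - <<'E'
from h import *
s=manip.observe();d=manip.read_camera("wrist");W=np.eye(4);W[:3,:3]=s["tcp_rot"];W[:3,3]=s["tcp_pos"];T=W@d["hand_eye"]
for uv,z in(((319,185),24),((236,3),24),((386,3),24)):
    p=onplane(d,T,uv,z)[0];print(p,s["tcp_rot"].T@(p-s["tcp_pos"]))
E
```

```text
[ 474.33739606 -255.76163844   24.        ] [ -1.39775944 -51.54452424 -18.99466419]
[ 442.43914493 -209.71033213   24.        ] [ -24.57515364 -102.54481283  -19.00879327]
[ 483.90868422 -202.17575271   24.        ] [  17.57329946 -102.56564929  -19.01536801]
```

>>> carry_out(targets=[[0,0,3,0,0,0,14],[0,0,10,0,0,0,14],[0,0,20,0,0,0,14],[0,0,32,0,0,0,14],[0,0,43,0,0,0,14],[0,0,50,0,0,0,14],[0,0,53,0,0,0,14],[0,0,53,0,0,0,14],[0,0,53,0,0,0,14]])

```text
clock: 5.47
tcp_pos: [484.9, -306.0, 57.6]
tcp_rot: [[0.984, 0.178, -0.0], [0.178, -0.984, 0.0], [-0.0, -0.0, -1.0]]
force: [-0.4, -0.1, 0.4]
finger_gap: 0.232
```

```bash
python3 - <<'E'
from h import *
s=manip.observe();print(s["clock"],s["tcp_pos"],s["finger_gap"]*88.1,s["force"],s["tcp_rot"].round(3).tolist())
d=manip.read_camera("wrist");cv2.imwrite("pics/w3.png",d["pixels"][:,:,::-1])
d=manip.read_camera("scene");cv2.imwrite("pics/s3.png",cv2.resize(d["pixels"][190:350,240:500,::-1],None,fx=3,fy=3))
E
```

```text
5.4667 [ 484.87394778 -305.95800294   57.6171906 ] 20.448960377226594 [-0.37593568 -0.10167093  0.38595425] [[0.984, 0.178, -0.0], [0.178, -0.984, 0.0], [-0.0, -0.0, -1.0]]
```

View pics/w3.png

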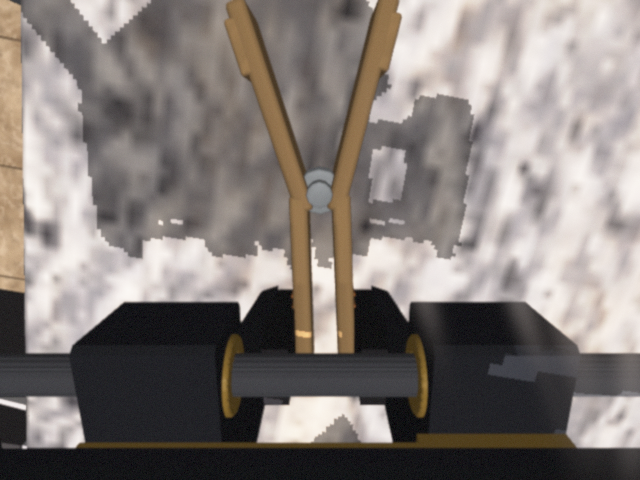

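View pics/s3.png

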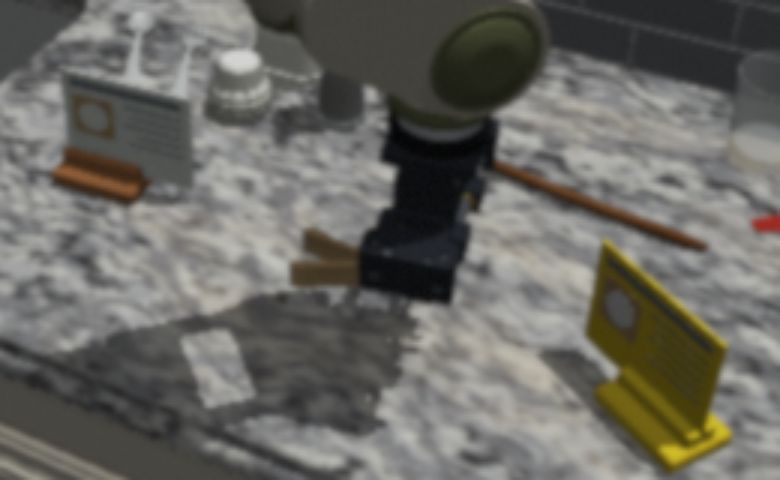

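The clip is lifted and level, with the jaws fully open and the pivot at pixel (319,190). Next I'll go to a stand-off in front of the card edge.

>>> carry_out(targets=[[5,7,0,0,0,-0.01,14],[14,19,0,0,0,-0.03,14],[25,34,0,0,0,-0.05,14],[36,49,0,0,0,-0.07,14],[47,64,0,0,0,-0.09,14],[58,79,0,0,0,-0.11,14],[68,93,0,0,0,-0.124,14],[75,103,0,0,0,-0.124,14],[79.5,108.5,0,0,0,-0.124,14],[79.5,108.5,0,0,0,-0.124,14],[79.5,108.5,0,0,0,-0.124,14]])

```text
clock: 6.48
tcp_pos: [564.3, -197.8, 57.5]
tcp_rot: [[0.998, 0.056, -0.001], [0.056, -0.998, 0.0], [-0.001, -0.0, -1.0]]
force: [-0.7, -0.3, -0.7]
finger_gap: 0.237
```

```bash
python3 - <<'E'
from h import *
s=manip.observe();print(s["clock"],s["tcp_pos"],s["finger_gap"]*88.1,s["force"],s["tcp_rot"].round(3).tolist())
d=manip.read_camera("wrist");cv2.imwrite("pics/w4.png",d["pixels"][:,:,::-1])
d=manip.read_camera("top");cv2.imwrite("pics/t4.png",cv2.resize(d["pixels"][120:270,225:400,::-1],None,fx=4,fy=4,interpolation=cv2.INTER_CUBIC))
print("grinder",onplane(d,d["extrinsics"],(308,147),136))
E
```

```text
6.4833 [ 564.27518713 -197.83036407   57.49490156] 20.84574260763505 [-0.67572684 -0.31643321 -0.66400968] [[0.998, 0.056, -0.001], [0.056, -0.998, 0.0], [-0.001, -0.0, -1.0]]
grinder [[ 731.10484836 -116.82038574  136.        ]]
```

View pics/w4.png

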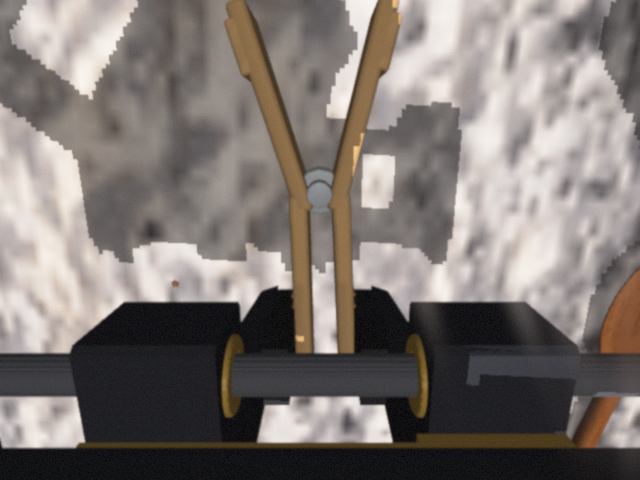

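View pics/t4.png

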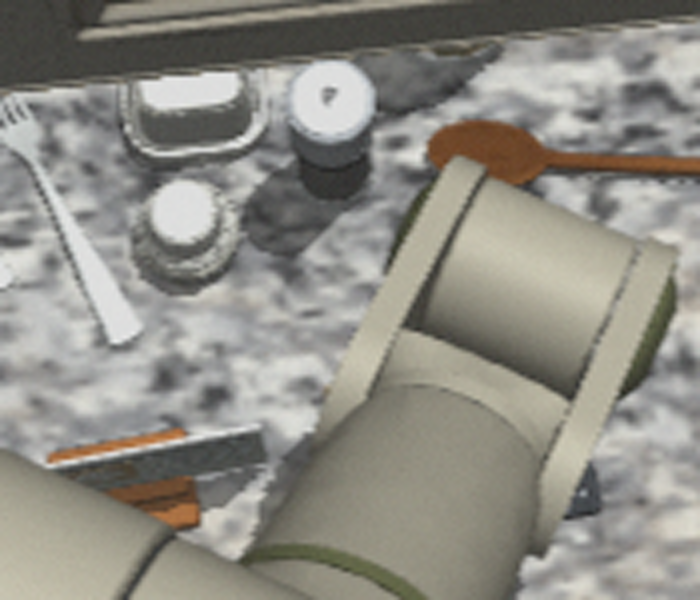

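The clip is unchanged in the grip, and the card isn't in the wrist view yet. The grinder is at (731,-117), well clear. I'll check the forearm's height over the card in the scene view.

```bash
python3 - <<'E'
from h import *
print(np.round(manip.observe()["joints"],3))
d=manip.read_camera("scene");cv2.imwrite("pics/s4.png",cv2.resize(d["pixels"][80:330,150:450,::-1],None,fx=2.4,fy=2.4,interpolation=cv2.INTER_CUBIC))
E
```

```text
[-0.536  0.643  1.405 -0.     1.095 -0.59 ]
```

View pics/s4.png

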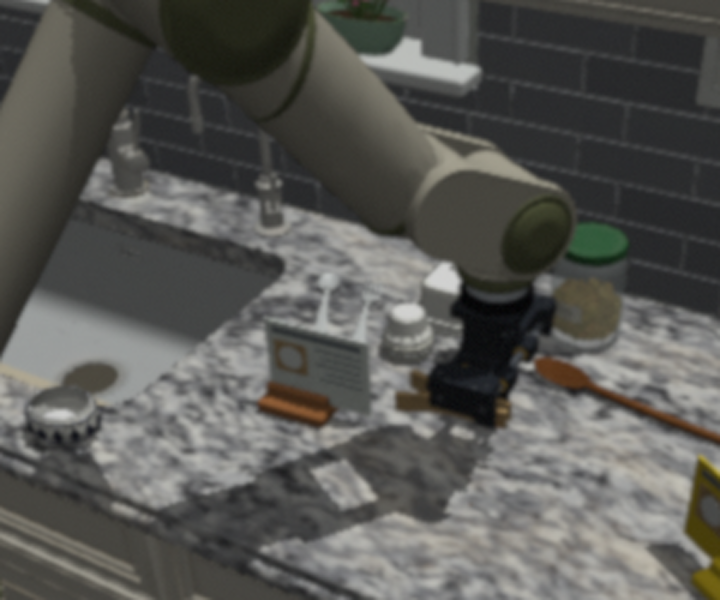

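The forearm and wrist are well above the card, and the jaws point at its right-hand edge. I'll advance part way and look again.

>>> carry_out(targets=[[-0.5,5,0,0,0,0,14],[-1.2,13,0,0,0,0,14],[-2,22,0,0,0,0,14],[-3,31,0,0,0,0,14],[-3.6,39,0,0,0,0,14],[-4,45,0,0,0,0,14],[-4,45,0,0,0,0,14],[-4,45,0,0,0,0,14]])

```text
clock: 7.3
tcp_pos: [560.6, -152.2, 57.8]
tcp_rot: [[0.998, 0.056, 0.0], [0.056, -0.998, -0.0], [0.0, 0.0, -1.0]]
force: [-0.6, 0.5, -1.4]
finger_gap: 0.236
```

```bash
python3 - <<'E'
from h import *
s=manip.observe();print(s["clock"],s["tcp_pos"],s["finger_gap"]*88.1,s["force"])
d=manip.read_camera("wrist");cv2.imwrite("pics/w5.png",d["pixels"][:,:,::-1])
d=manip.read_camera("scene");cv2.imwrite("pics/s5.png",cv2.resize(d["pixels"][190:270,240:370,::-1],None,fx=6,fy=6,interpolation=cv2.INTER_CUBIC))
E
```

```text
7.3 [ 560.58038596 -152.21175193   57.84568621] 20.79149143770036 [-0.63571523  0.45357286 -1.3939555 ]
```

View pics/w5.png

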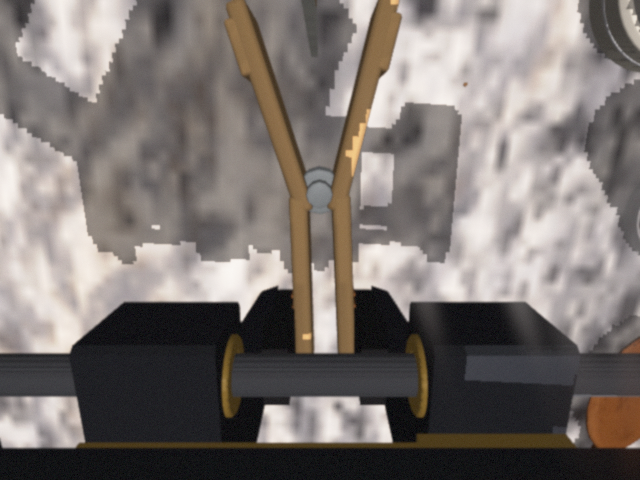

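View pics/s5.png

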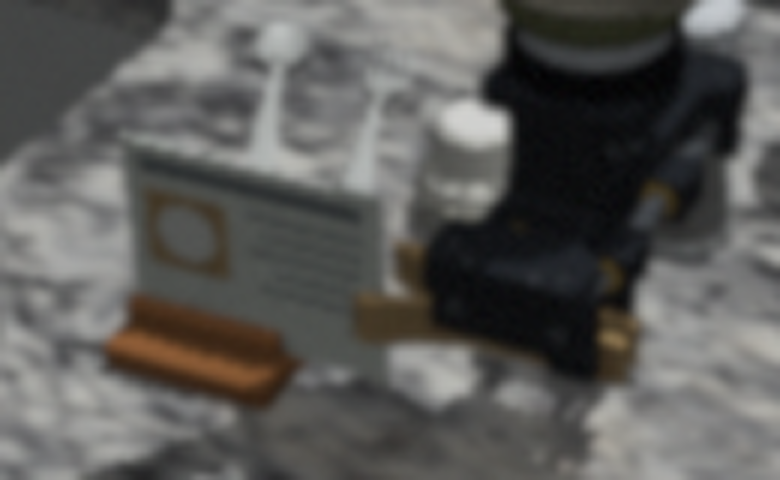

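```bash
python3 - <<'E'
from h import *
s=manip.observe();d=manip.read_camera("wrist");W=np.eye(4);W[:3,:3]=s["tcp_rot"];W[:3,3]=s["tcp_pos"];T=W@d["hand_eye"]
cv2.imwrite("pics/w5c.png",cv2.resize(d["pixels"][0:80,220:410,::-1],None,fx=4,fy=4,interpolation=cv2.INTER_CUBIC))
print(onplane(d,T,(316,56),14))
# predicted card edge line image
Ti=np.linalg.inv(T)
for z in(14,30,50,65):
  for dy in (-1.5,1.5):
    n=np.array([.996,.0887,0]);p=np.array([552,-56,z])+dy*n;q=Ti[:3,:3]@p+Ti[:3,3];print(z,dy,(d["K"]@q/q[2])[:2].round(1))
E
```

```text
[[551.76667415 -53.64841003  14.        ]]
14 -1.5 [312.8  62. ]
14 1.5 [319.7  61.8]
30 -1.5 [311.7  55.2]
30 1.5 [319.3  54.9]
50 -1.5 [310.   44.5]
50 1.5 [318.6  44.2]
65 -1.5 [308.4  34.4]
65 1.5 [318.   34.1]
```

View pics/w5c.png

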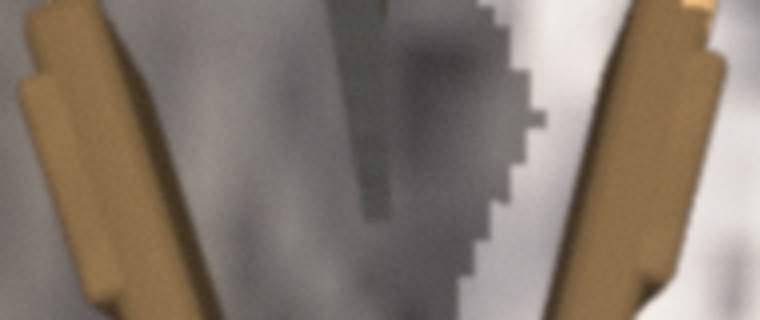

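The card shows between the jaws, its lower corner at about pixel (314,55), within about 1 mm of the jaw centreline. I'll advance the last 18 mm with a 1 mm trim.

>>> carry_out(targets=[[-0.7,4,0,0,0,0,14],[-1.5,9,0,0,0,0,14],[-2.2,14,0,0,0,0,14],[-2.6,18,0,0,0,0,14],[-2.6,18,0,0,0,0,14],[-2.6,18,0,0,0,0,14],[-2.6,18,0,0,0,0,14]])

```text
clock: 8.03
tcp_pos: [558.0, -134.6, 57.8]
tcp_rot: [[0.998, 0.055, 0.0], [0.055, -0.998, -0.0], [0.0, 0.0, -1.0]]
force: [0.5, 0.4, -0.5]
finger_gap: 0.235
```

```bash
python3 - <<'E'
from h import *
s=manip.observe();print(s["clock"],s["tcp_pos"],s["finger_gap"]*88.1,s["force"])
d=manip.read_camera("wrist");W=np.eye(4);W[:3,:3]=s["tcp_rot"];W[:3,3]=s["tcp_pos"];T=W@d["hand_eye"]
cv2.imwrite("pics/w6.png",cv2.resize(d["pixels"][0:200,200:440,::-1],None,fx=3,fy=3,interpolation=cv2.INTER_CUBIC))
Ti=np.linalg.inv(T)
for z in(14,53,65,77,116):
    q=Ti[:3,:3]@[551.2,-53.5,z]+Ti[:3,3];print(z,(d["K"]@q/q[2])[:2].round(1))
d=manip.read_camera("scene");cv2.imwrite("pics/s6.png",cv2.resize(d["pixels"][190:270,240:370,::-1],None,fx=6,fy=6,interpolation=cv2.INTER_CUBIC))
d=manip.read_camera("top");cv2.imwrite("pics/t6.png",cv2.resize(d["pixels"][190:270,225:355,::-1],None,fx=6,fy=6,interpolation=cv2.INTER_CUBIC))
E
```

```text
8.0333 [ 557.96959613 -134.61776394   57.82038987] 20.679431269880805 [ 0.4668292   0.40236561 -0.49253116]
14 [318.6 100.3]
53 [317.2  91.6]
65 [316.5  88. ]
77 [315.8  83.6]
116 [311.9  60.8]
```

View pics/w6.png

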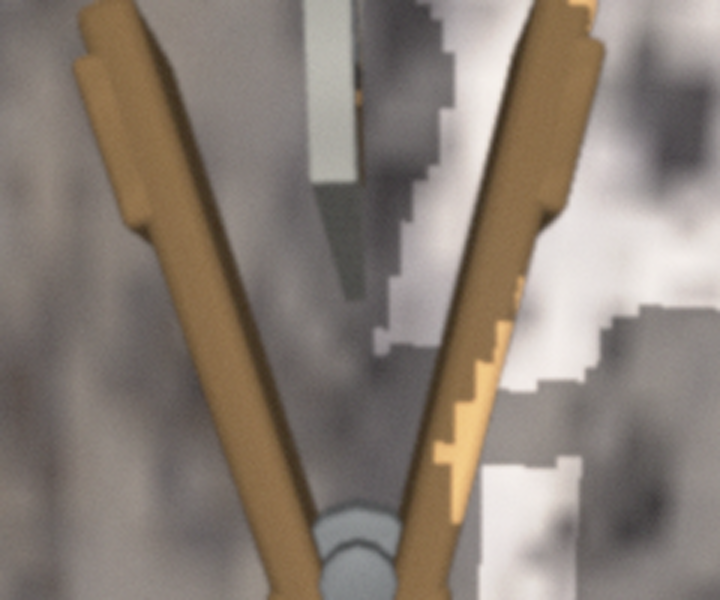

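View pics/s6.png

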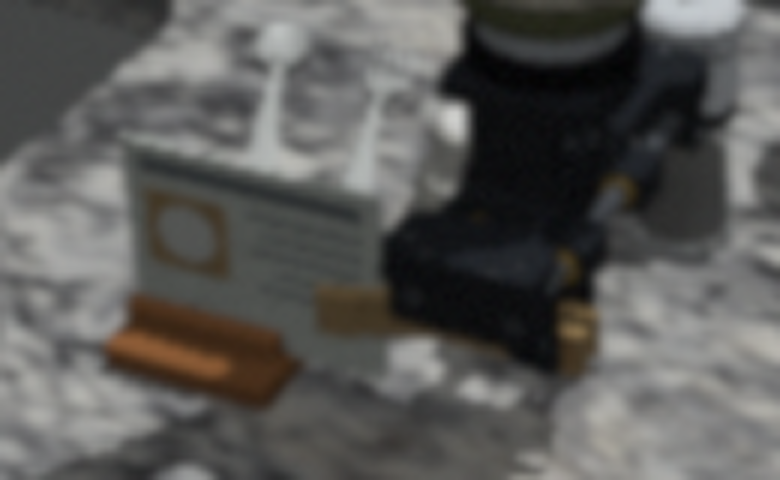

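View pics/t6.png

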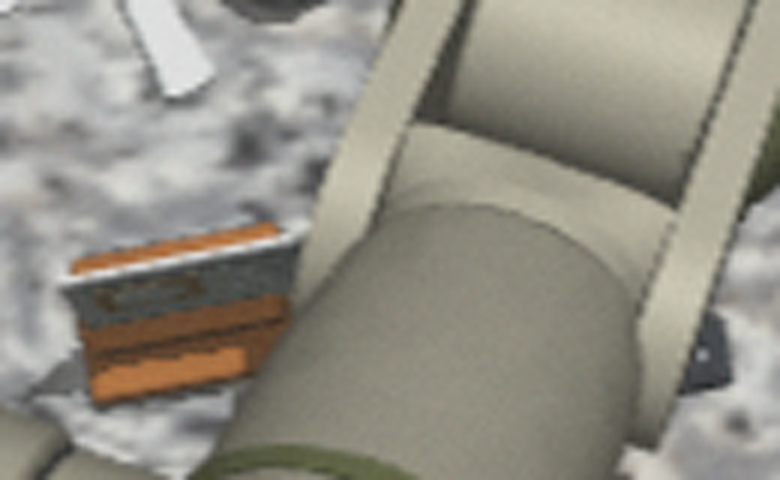

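```bash
python3 - <<'E'
from station import manip
print(manip.job_done())
s=manip.observe();print(s["clock"],s["tcp_pos"],s["finger_gap"]*88.1,s["force"])
E
```

```text
the job is handed in; nothing more can be done
None
the job is handed in; nothing more can be done
```

I gripped the big wooden spring clip by its handles at 25 N until the jaws gaped fully. I then lifted it level and moved it around the card's free edge, and handed the job in at about 8.2 s with the arm still holding it open there.

**Last checks before hand-in:**
- **Edge in the jaws:** the wrist view showed the edge about 33 mm ahead of the pivot and 23 mm inside the tips. It was within about 1 mm of centre, with roughly 10 mm free on each side.
- **Height:** the clip's mid-height was about 65 mm above the worktop, half-way up the card. It looked level, though I judged that only by eye in the pictures.
- **Contact:** the force on the tool read under 1 N, and the pictures showed no contact with the card or foot. The card stand looked unmoved; I did not check the bowl, grinder and timer again at the end.

**What disagreed:**
- The wrist view put the card edge about 2.5 mm from the first overhead estimate, and I corrected for it.
- The clip sat about 5 mm further forward in the grip than planned, and was turned by about 0.04 rad; I allowed for both.
- The fingers closed to 21 mm, where I expected 24 mm.

I took no reading after hand-in, because the interface closed.

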